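Nest the bar cups in the caddy and turn it to the front

ROBOT

A 6-joint arm with a two-finger parallel gripper is mounted at the origin on a cart in front of the work surface, level with it; the furniture and walls round the work are solid. World frame = base frame: x ahead of the robot, y to its left, z up, the work surface at z = 0. Lengths are in m, angles in rad, forces in N, time in s.
With the tool pointing down it reaches from about 0.3 to 0.875 m from the base axis. Payload 6.4 kg.
Tool frame: the origin (TCP) lies on the centre line of the jaws, within the pads' length; the fingertips stand 11 mm ahead of it and the grasp point (between the pads) lies 8 mm behind it; z points along the fingers, y is the line along which they close (so a half turn about z gives the same grasp; the last joint's range is limited). The gripper opens to 88 mm and grips with 3 to 60 N. Pads are 18 mm wide; open, the fingers measure 123 mm over their backs; the gripper's body (75 mm by 187 mm) begins 45 mm behind the grasp point.
Start: joints at [1.018, 0.181, 1.607, -0, 1.354, -0.206], TCP at [0.195, 0.541, 0.25] pointing down, gripper open.
Joint ranges: [-2.99, 2.99], [-0.89, 2.07], [0.3, 2.58], [-1.14, 4.28], [0, 2.63], [-3.12, 3.12]. Speed limits (rad/s): [2.57, 2.57, 3.01, 3.14, 3.14, 3.14].

INTERFACE

Orientations are given as a unit quaternion [w, x, y, z].
In Python, from station import r, capture, camera_info, workorder gives the robot as it stands.
- The arm moves only by the tool step_arm, never from a script. Its argument "increments" is text: rows parted by semicolons, each of 7 numbers parted by spaces: the shift along the tool's x, y, z in cm, then the turn, a rotation vector about the tool's x, y, z in degrees, then the opening in per cent of the stroke, from 0 (shut) to 100 (fully open). In form: tx ty tz rx ry rz claw; .... A call has 1 to 10 rows; each row shifts and turns the commanded pose from where the row before left it, along the tool's axes as they then stand; what a row does not reach is not made up. A row lasts 1/8 s, in which the tool goes at most 62.5 mm and 10.7 degrees, less where a joint would pass 70% of its speed; a pose out of reach is approached as far as the arm can. A call with a gripper value outside its range is refused whole. The fingers move at their own pace and stop on an object; "grip_force" is the grip in N (left out, the last holds). Time passes only in rows, so rows that do not move let the fingers close. It gives the time, the measured TCP pose, the force, the opening and the grip force at its end, in the units of the state.
- r.state(): the state, without advancing time (a new reading comes with each control period).
- capture(name): name is "side" or "top"; returns the picture (400x640x3 uint8, red, green, blue); there is no depth.
- camera_info(name): a dict with "vertical_fov" (degrees; the focal length in pixels is half the picture's height over the tangent of half this angle, whatever the lens; pixels are square), "cx", "cy" (the principal point, pixels), "k1" (the pictures are not rectified: a ray, as slopes to the right and down, at radius r is drawn at 1 + k1 r^2 times it, then the intrinsics apply), "extrinsics" (4x4, takes a point from camera to world coordinates). Camera axes: x right, y down, z forward; pixel columns grow to the right and rows downward; lengths in m; the calibration is good to about 2 mm. A picture is of the moment at which its call begins. camera_info takes no time and is no camera call.
- workorder.job_done(): hands the job in; it is judged then, once.
The state is a dict: "time_s": time; "joints": joint angles; "qd": joint speeds; "effort": joint torques, N m; "eef_pos": TCP position; "tcp_rot": TCP orientation; "contact_force": force on the tool from outside, world axes, zero at the start; "ft_torque": the same for the moment, N m; "finger_gap": finger opening in m; "grasp_force": force on a finger pad.
Only numpy, scipy, OpenCV 4.12 (cv2) and the standard library are available. Lean on these libraries where they do the work, as an engineer would, in place of code of your own. Each camera call takes 0.05 s, during which the arm holds its last target. There are 200 camera calls.

TASK

Put the two loose steel cups away in the open steel beaker on the round drinks caddy, in size order: first the wider cup into the beaker, then the narrow one into the wider cup, each upright and fully down. Then turn the caddy until the beaker with its nest of cups stands in line with the small upright pointer peg on the caddy's fixed foot, and finish gripping the caddy's centre handle so that it stays still there: do not let go. Do not shift the two loose glasses or the card reader on the counter.

Things in the scene. Friction and masses are not known exactly. Their poses are not given: they have to be found in the camera images.
- caddy_deck (a joint): angle of the caddy's turning wooden deck (disc 250 mm across, its top 26 mm above the counter) on its fixed foot, rad: 0 = the beaker stands exactly in line with the pointer peg; positive = the deck (and the beaker) stands turned counterclockwise, seen from above, from there. It starts between 0.6 and 1.5, turns freely both ways with light friction (about 0.12 N m) and stays where it is left
- caddy_base: the caddy's dark steel foot, fixed to the counter; origin on the turning axis at counter height, z up; its own -x axis points to the pointer peg, a 12 mm thick upright pin 32 mm high that stands on a short tongue 147 mm from the axis, just outside the deck's edge
- nest_seat (a point): centre of the inner floor of the open steel beaker that is fixed on the deck, 85 mm from the turning axis, 31 mm above the counter. The beaker is 73 mm across outside, 67 mm inside, and its rim stands 61 mm above this floor. Three upside-down glass tumblers (68 mm across, tops 114 mm above the counter) are fixed at the deck's other three quarters, at the same distance from the axis
- caddy_handle: the caddy's steel centre post with a flat grip bar across its top; origin on the turning axis at the foot of the post, 26 mm above the counter, z up. The bar's middle is 163 mm above this origin (189 mm above the counter); the bar is 52 mm long along this body's x axis, 14 mm thick along its y (grip across y from above) and 34 mm high (146 to 180 mm above the origin). It is one piece with the deck and turns with it; its -x axis points to the beaker
- cup_medium: the wider loose steel cup, open at the top: 56 mm outside, 50 mm inside diameter, 100 mm high, walls 3 mm, bottom 8 mm thick; origin at the centre of its underside, z up. 0.12 kg. Seated in the beaker, its rim stands 39 mm above the beaker's rim
- cup_small: the narrow, taller loose steel cup, open at the top: 38 mm outside, 32 mm inside diameter, 130 mm high; origin at the centre of its underside, z up. 0.10 kg. Seated in the wider cup, its underside is 8 mm above that cup's underside and its rim 38 mm above that cup's rim
- glass_right: loose upside-down glass tumbler, 68 mm across, 88 mm high, on the counter near its front edge, to the right of the cups; origin at the centre of its underside; must not be shifted. (Between the cups and the caddy a clear ice bucket with bottles in it, about 0.4 m high in all, is fixed at x from about 0.47 to 0.87, y from -0.30 to 0.10; a few fixed bottles and a tray stand farther back)
- glass_left: loose upside-down glass tumbler like the other, on the counter behind the caddy; origin at the centre of its underside; must not be shifted
- card_reader: loose black card reader, 165 x 74 x 24 mm, lying on the counter near its front edge; origin at the centre of its underside; must not be shifted

How it is judged:
On the way, in this order (a step that is already met when the one before it is completed fails the run):
1. the wider cup stands fully down and upright in the beaker (z of cup_medium in the frame of nest_seat between -0.006 and 0.006 m and horizontal distance between cup_medium and nest_seat below 0.01 m and angle between cup_medium's own z axis and vertical below 0.12 rad), for 0.2 s.
2. the narrow cup stands fully down and upright in the wider cup (all of step 1 and z of cup_small in the frame of cup_medium between 0.002 and 0.014 m and horizontal distance between cup_small and cup_medium below 0.01 m and angle between cup_small's own z axis and vertical below 0.12 rad), for 0.2 s.
3. the beaker is in line with the pointer, still, the fingers on the handle (all of step 2 and value of joint caddy_deck between -0.12 and 0.12 rad and velocity of joint caddy_deck between -0.05 and 0.05 rad/s and contact force between the fingers and caddy_handle above 3 N), for 0.2 s.
At the end, for the whole second after the job is handed in: Each cup within 6 mm of its seated height, 10 mm of centre, 0.12 rad of upright; beaker within 0.12 rad of the pointer, deck slower than 0.05 rad/s, fingers on the centre handle with over 3 N; glasses and card reader within 30 mm of their starts (all of step 3 and distance of each of glass_right, glass_left, card_reader from where it was at the start of the episode below 0.03 m); the arm keeps its last pose, push and grip.
It fails at once if a glass or the card reader was shifted by 30 mm or tipped (distance of any of glass_right, glass_left, card_reader from where it was at the start of the episode above 0.03 m or angle between any of glass_right, glass_left, card_reader's own z axis and vertical above 0.5 rad).
It also fails if it takes over 72 s, if anything falls off the work surface, if the arm or the gripper's body presses on something with over 40 N, if the wrist force passes 120 N, or if a joint passes its speed limit or range.

## Working session

There is one attempt and no reset: what is moved stays moved. The work goes in short steps, Python scripts to look and compute and a tool call to move; the robot and the scene stay as the last step left them, time stands still between calls to the robot, and variables do not carry over. Pictures are saved under pics/ and viewed, at most 10 in all, crops included, and the job is handed in when it is done.

Besides the shell and the picture viewer there is one more tool, called after "Call:" by a JSON object that holds its "method" and its "body". step_arm: Moves the arm, as the interface text tells. Its arguments: {"type":"object","properties":{"increments":{"type":"string"},"grip_force":{"type":"number"}},"required":["increments"]}

```bash
mkdir -p pics
python3 - <<'E'
from station import r, capture, camera_info
import cv2
for n in("side","top"):
    im=capture(n); cv2.imwrite(f"pics/{n}0.png",im[:,:,::-1]); c=camera_info(n)
    print(n,{k:(v if k!="extrinsics" else None) for k,v in c.items()}); print(c["extrinsics"])
print(r.state())
E
```

```text
side {'vertical_fov': 56.63402338976078, 'cx': 322.9397227110633, 'cy': 206.83189924076015, 'k1': -0.038981348478275356, 'extrinsics': None}
[[ 0.59909583 -0.57899348  0.55303773 -0.08860913]
 [-0.80065168 -0.42768199  0.41957716 -0.58740735]
 [-0.00640816 -0.69415752 -0.71979461  0.89416462]
 [ 0.          0.          0.          1.        ]]
top {'vertical_fov': 53.01396249312002, 'cx': 325.7152324047874, 'cy': 195.63966267698723, 'k1': -0.07425430020100879, 'extrinsics': None}
[[ 2.01269012e-02 -9.88296724e-01  1.51210097e-01  3.50495264e-01]
 [-9.99797007e-01 -2.00349800e-02  2.13154033e-03 -1.29065139e-01]
 [ 9.22896958e-04 -1.51222304e-01 -9.88499349e-01  1.40881067e+00]
 [ 0.00000000e+00  0.00000000e+00  0.00000000e+00  1.00000000e+00]]
{'time_s': 0.1, 'joints': array([ 1.01772420e+00,  1.81468397e-01,  1.60787231e+00,  3.28361279e-05,
        1.35384040e+00, -2.06270508e-01]), 'qd': array([ 3.84877489e-04, -1.06682529e-03, -1.78940036e-03,  4.96580759e-05,
        4.32644711e-06, -5.07655068e-04]), 'effort': array([ 7.49319115e-04, -4.34822774e+01, -3.42694581e+01,  7.05157081e-02,
        3.40358529e-02, -2.11691093e-05]), 'eef_pos': array([0.19514889, 0.54038195, 0.24891656]), 'tcp_rot': array([-3.09242136e-04,  1.72536590e-01,  9.85002789e-01, -7.31728068e-04]), 'contact_force': array([-0.3801803 , -0.47514427,  0.63844629]), 'ft_torque': array([-0.01517111,  0.02298933,  0.02439655]), 'grasp_force': 0.0, 'finger_gap': 0.08789161192696468}
```

View pics/side0.png

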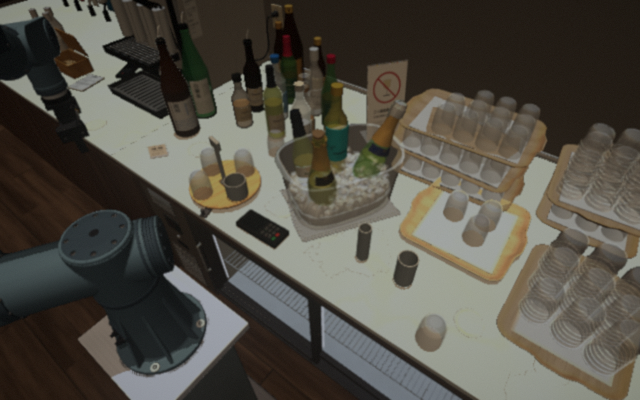

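View pics/top0.png

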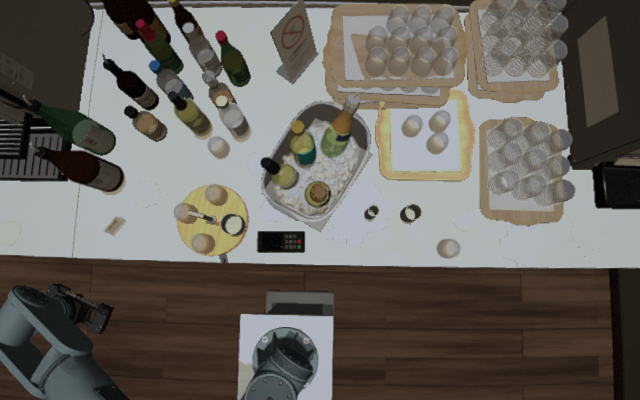

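The top view shows the caddy near (212,219), the beaker at (233,225), the peg at (223,257), the small cup at (371,212), the wider cup at (410,213), glass_right at (448,248) and the card reader at (281,241). The side view shows the small cup at (363,242), the wider cup at (405,268) and the beaker at (235,187).

```bash
cat > h.py <<'E'
import numpy as np, cv2
from station import camera_info
def K(n):
    c=camera_info(n); f=200/np.tan(np.radians(c["vertical_fov"])/2)
    return c,np.array([[f,0,c["cx"]],[0,f,c["cy"]],[0,0,1]]),np.array([c["k1"],0,0,0.]),np.array(c["extrinsics"])
def ray(n,uv):
    c,k,d,E=K(n); p=cv2.undistortPoints(np.array([[uv]],float),k,d)[0,0]
    v=E[:3,:3]@np.array([p[0],p[1],1]); return E[:3,3],v/np.linalg.norm(v)
def onz(n,uv,z):
    o,v=ray(n,uv); return o+v*(z-o[2])/v[2]
def proj(n,P):
    c,k,d,E=K(n); I=np.linalg.inv(E)
    return cv2.projectPoints(np.array(P,float).reshape(-1,1,3),cv2.Rodrigues(I[:3,:3])[0],I[:3,3],k,d)[0][:,0]
def tri(a,b):
    (o,v),(p,w)=ray("top",a),ray("side",b)
    s=np.linalg.lstsq(np.c_[v,-w],p-o,rcond=None)[0]; A,B=o+s[0]*v,p+s[1]*w
    return (A+B)/2,np.linalg.norm(A-B)
E
python3 - <<'E'
import cv2,numpy as np
from h import *
T=cv2.imread("pics/top0.png");S=cv2.imread("pics/side0.png")
def crop(I,u,v,w,h,k): return cv2.resize(I[v:v+h,u:u+w],None,fx=k,fy=k,interpolation=cv2.INTER_CUBIC)
a=np.hstack([crop(T,170,180,100,75+10,4)[:300],crop(T,355,195,100,75,4)])
b=np.hstack([crop(S,180,130,100,75+15,4)[:300],crop(S,345,215,100,75,4)])
cv2.imwrite("pics/c1.png",np.vstack([a,b]))
print("medium",onz("top",(410,212.5),.1),"small",onz("top",(371,211.5),.13),"peg",onz("top",(223,257),.032))
print("beaker",onz("top",(232.5,224.5),.092), "deck",onz("top",(211.5,219),.026))
E
```

```text
medium [ 0.50018074 -0.40482312  0.1       ] small [ 0.49756125 -0.2726952   0.13      ] peg [0.34203129 0.22037549 0.032     ]
beaker [0.44938059 0.17933491 0.092     ] deck [0.47178084 0.26948699 0.026     ]
```

View pics/c1.png

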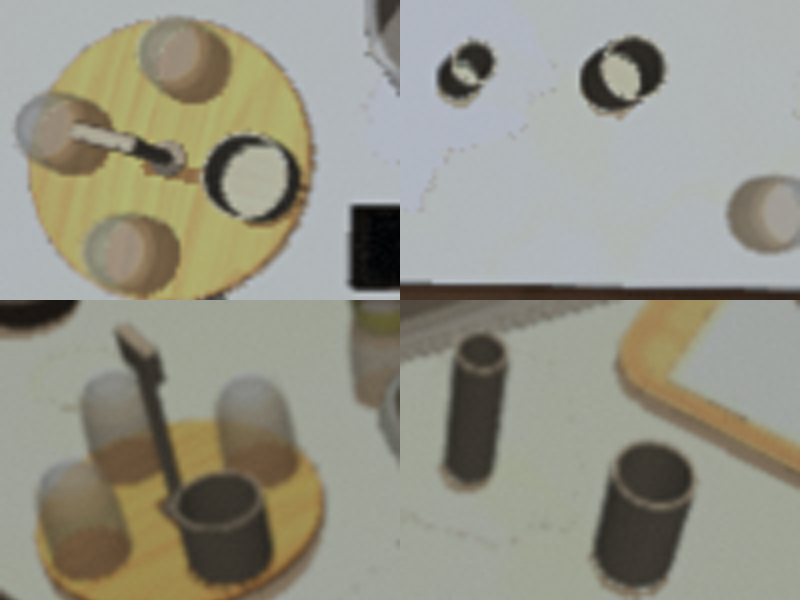

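The crops show the wider cup's rim centred at about top (412.1,212.4) / side (407.6,257.9). The small rim is at top (372.4,210.6) / side (365.1,227.9), the beaker rim at top (231.6,224.4) / side (234.6,180.1), and the deck centre near top (212,219).

Run:
```python
from h import *
np.set_printoptions(precision=4,suppress=True)
for n,a,b,z in [("med",(412.1,212.4),(407.6,257.9),.1),("small",(372.4,210.6),(365.1,227.9),.13),("beaker",(231.6,224.4),(234.6,180.1),.092)]:
    print(n,tri(a,b),onz("top",a,z),onz("side",b,z))
# base centres from the side view (bottom ellipse) for cups, deck by ellipse fit of the yellow mask
T=cv2.imread("pics/top0.png")
hsv=cv2.cvtColor(T,cv2.COLOR_BGR2HSV); m=cv2.inRange(hsv,(12,70,90),(32,255,255)); m[:,:170]=0;m[:,260:]=0;m[:175]=0;m[262:]=0
c=cv2.convexHull(np.vstack([x for x in cv2.findContours(m,0,1)[0] if cv2.contourArea(x)>15]))
pts=np.array([onz("top",p[0].astype(float),.026)[:2] for p in c])
A=np.c_[2*pts,np.ones(len(pts))]; s=np.linalg.lstsq(A,(pts**2).sum(1),rcond=None)[0]; R=np.sqrt(s[2]+s[0]**2+s[1]**2)
print("deck",s[:2],"R",R, "res",np.abs(np.linalg.norm(pts-s[:2],axis=1)-R).max())
dk=np.array([s[0],s[1]])
bk=onz("top",(231.6,224.4),.092)[:2]
print("beaker dist",np.linalg.norm(bk-dk),"ang",np.degrees(np.arctan2(*(bk-dk)[::-1])))
pg=onz("top",(223,257),.032)[:2]; print("peg",pg,np.linalg.norm(pg-dk),np.degrees(np.arctan2(*(pg-dk)[::-1])))
print("bar top ends",onz("top",(170+73/4,180+130/4),.206),onz("top",(170+130/4,180+146/4),.206))
print("glassR",onz("top",(448,248),.05),"glassL",onz("top",(218,147),.05))
for p in[(258,232),(305,232),(305,252),(258,252)]: print(onz("top",p,.024))
```

```text
med (array([ 0.5018, -0.4135,  0.1013]), np.float64(0.004633509665652898)) [ 0.5006 -0.4118  0.1   ] [ 0.5045 -0.4149  0.1   ]
small (array([ 0.5022, -0.2792,  0.1287]), np.float64(0.004720850881347604)) [ 0.5006 -0.2772  0.13  ] [ 0.5029 -0.2814  0.13  ]
beaker (array([0.4505, 0.1805, 0.0954]), np.float64(0.0030484267534271864)) [0.4496 0.1823 0.092 ] [0.4539 0.1827 0.092 ]
deck [0.4702 0.2671] R 0.123368753415209 res 0.0023325969391456702
beaker dist 0.08725932709433161 ang -103.648542870184
peg [0.342  0.2204] 0.13646462583208382 -159.95925779531564
bar top ends [0.4742 0.2905 0.206 ] [0.463  0.2457 0.206 ]
glassR [ 0.3873 -0.5441  0.05  ] glassL [0.7236 0.2559 0.05  ]
[0.4305 0.1052 0.024 ]
[ 0.4341 -0.0572  0.024 ]
[ 0.3656 -0.0591  0.024 ]
[0.362  0.1023 0.024 ]
```

Call:
{"method": "step_arm", "body": {"increments": "0 0 -0.3 0 0 10.2 100; 0 0 -0.3 0 0 10.2 100; 0 0 -0.3 0 0 10.2 100; 0 0 -0.3 0 0 10.2 100; 0 0 -0.3 0 0 10.2 100; 0 0 -0.3 0 0 10.2 100; 0 0 -0.3 0 0 10.2 100; 0 0 -0.3 0 0 10.2 100; 0 0 -0.3 0 0 10.2 100; 0 0 -0.3 0 0 10.2 100"}}

```text
time_s: 1.35
eef_pos: [0.1952, 0.5405, 0.2793]
tcp_rot: [0.0, 0.875, 0.483, -0.0]
contact_force: [0.6, -0.1, 0.1]
finger_gap: 0.0885
grasp_force: 0.0
```

Call:
{"method": "step_arm", "body": {"increments": "-3.87 4.01 0 0 0 0 100; -3.87 4.01 0 0 0 0 100; -3.87 4.01 0 0 0 0 100; -3.87 4.01 0 0 0 0 100; -3.87 4.01 0 0 0 0 100; -3.87 4.01 0 0 0 0 100; -3.87 4.01 0 0 0 0 100; -3.87 4.01 0 0 0 0 100; -3.87 4.01 0 0 0 0 100; -3.87 4.01 0 0 0 0 100"}}

```text
time_s: 2.6
eef_pos: [0.3316, -0.0014, 0.2798]
tcp_rot: [0.0, 0.874, 0.486, 0.0]
contact_force: [0.9, 0.7, 0.2]
finger_gap: 0.0875
grasp_force: 0.0
```

Call:
{"method": "step_arm", "body": {"increments": "-3.8 3.35 0 0 0 0 100; -3.8 3.35 0 0 0 0 100; -3.8 3.35 0 0 0 0 100; -3.8 3.35 0 0 0 0 100; -3.8 3.35 0 0 0 0 100; -3.8 3.35 0 0 0 0 100; -0.8 4.1 0 0 0 0 100; -0.8 4.1 0 0 0 0 100; -0.8 4.1 0 0 0 0 100; -0.8 4.1 0 0 0 0 100"}}

```text
time_s: 3.85
eef_pos: [0.5051, -0.4139, 0.279]
tcp_rot: [-0.001, 0.874, 0.486, -0.0]
contact_force: [0.1, -0.6, -0.1]
finger_gap: 0.0881
grasp_force: 0.0
```

```bash
cat > go.py <<'E'
import sys,numpy as np
from station import r
def go(x,y,z,yaw=None,off=None):
    s=r.state(); q=s["tcp_rot"]; p=s["eef_pos"]
    psi=2*np.degrees(np.arctan2(q[2],q[1]))-90; a=np.radians(psi); d=np.array([x,y,z])-p
    t=[-np.sin(a)*d[0]+np.cos(a)*d[1],np.cos(a)*d[0]+np.sin(a)*d[1],-d[2]]
    print("t",round(s["time_s"],2),"pos",np.round(p,4),"yaw",round(psi,2),"gap",round(s["finger_gap"],4),"F",np.round(s["contact_force"],1),"grasp",round(s["grasp_force"],1))
    print("tool move cm",np.round(np.array(t)*100,2),"rz",None if yaw is None else round((psi-yaw+180)%360-180,1))
if __name__=="__main__": go(*map(float,sys.argv[1:]))
E
python3 go.py 0.502 -0.4135 0.083 -32
```

```text
t 3.85 pos [ 0.5051 -0.4139  0.279 ] yaw -31.88 gap 0.0881 F [ 0.1 -0.6 -0.1] grasp 0.0
tool move cm [-0.13 -0.28 19.6 ] rz 0.1
```

Call:
{"method": "step_arm", "body": {"increments": "-0.1 -0.1 4 0 0 0 100; 0 -0.1 4 0 0 0 100; 0 -0.1 4 0 0 0 100; 0 0 4 0 0 0 100; 0 0 2 0 0 0 100; 0 0 1.6 0 0 0 100; 0 0 0 0 0 0 100; 0 0 0 0 0 0 50; 0 0 0 0 0 0 50; 0 0 0 0 0 0 50", "grip_force": 20}}

```text
time_s: 5.1
eef_pos: [0.5017, -0.4129, 0.0848]
tcp_rot: [0.001, 0.874, 0.486, 0.0]
contact_force: [1.6, -0.9, 1.3]
finger_gap: 0.0601
grasp_force: 0.5
```

Call:
{"method": "step_arm", "body": {"increments": "0 0 0 0 0 0 50; 0 0 0 0 0 0 50; 0 0 0 0 0 0 50; 0 0 0 0 0 0 50"}}

```text
time_s: 5.6
eef_pos: [0.5017, -0.4129, 0.0845]
tcp_rot: [0.001, 0.874, 0.486, 0.0]
contact_force: [0.1, -0.0, 5.3]
finger_gap: 0.0564
grasp_force: 19.9
```

```bash
python3 - <<'E'
from station import capture
import cv2,numpy as np
T=capture("top");S=capture("side")
cv2.imwrite("pics/g1.png",np.vstack([cv2.resize(T[160:285,340:500],None,fx=3,fy=3,interpolation=2)[:300],cv2.resize(S[180:280,330:490],None,fx=3,fy=3,interpolation=2)])[:,:,::-1])
E
python3 go.py 0.502 -0.4135 0.28 -32
```

```text
t 5.7 pos [ 0.5017 -0.4129  0.0846] yaw -31.87 gap 0.0565 F [1.3 0.6 6.8] grasp 19.9
tool move cm [ -0.03   0.05 -19.54] rz 0.1
```

View pics/g1.png

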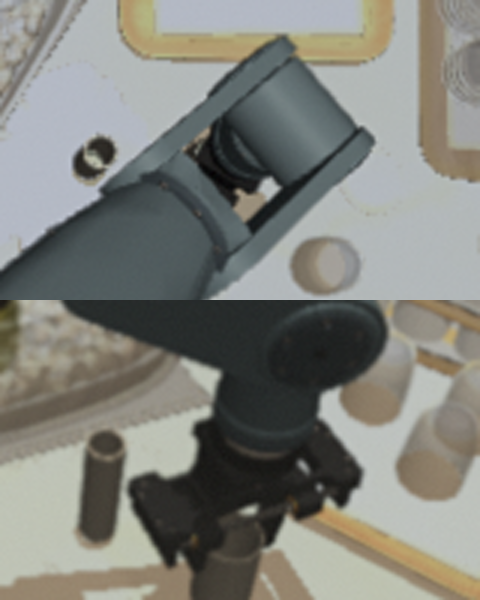

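Gap is 56.4 mm and pad force 19.9 N, so the wider cup is held. The top view shows the small cup untouched.

Call:
{"method": "step_arm", "body": {"increments": "0 0 -2 0 0 0 50; 0 0 -4 0 0 0 50; 0 0 -4.5 0 0 0 50; 0 0 -4.5 0 0 0 50; 0 0 -4.5 0 0 0 50; 0 0 0 0 0 0 50; 0.8 -4.1 0 0 0 0 50; 0.8 -4.1 0 0 0 0 50; 0.8 -4.1 0 0 0 0 50; 0.8 -4.1 0 0 0 0 50"}}

```text
time_s: 6.95
eef_pos: [0.3772, -0.2967, 0.277]
tcp_rot: [-0.002, 0.874, 0.486, -0.0]
contact_force: [-0.0, -0.2, -0.5]
finger_gap: 0.0566
grasp_force: 19.9
```

Call:
{"method": "step_arm", "body": {"increments": "3.8 -3.35 0 0 0 0 50; 3.8 -3.35 0 0 0 0 50; 3.8 -3.35 0 0 0 0 50; 3.8 -3.35 0 0 0 0 50; 3.8 -3.35 0 0 0 0 50; 3.8 -3.35 0 0 0 0 50; 0 0 0 0 0 -9.2 50; 0 0 0 0 0 -9.2 50; 4.55 -0.33 0 0 0 0 50; 4.55 -0.33 0 0 0 0 50"}}

```text
time_s: 8.2
eef_pos: [0.3425, 0.0919, 0.2776]
tcp_rot: [-0.001, 0.786, 0.618, -0.001]
contact_force: [0.2, -0.3, -1.5]
finger_gap: 0.0564
grasp_force: 19.9
```

Call:
{"method": "step_arm", "body": {"increments": "4.55 -0.33 0 0 0 0 50; 4.55 -0.33 0 0 0 0 50; 0 0 0 0 0 0 50"}}

```text
time_s: 8.57
eef_pos: [0.3567, 0.1834, 0.2772]
tcp_rot: [-0.001, 0.784, 0.621, -0.001]
contact_force: [0.2, -0.1, -2.0]
finger_gap: 0.0562
grasp_force: 19.9
```

```bash
python3 go.py 0.4515 0.182 0.23 -13.6;  python3 - <<'E'
from station import capture
import cv2,numpy as np
T=capture("top");S=capture("side")
cv2.imwrite("pics/top1.png",T[:,:,::-1]);cv2.imwrite("pics/side1.png",S[:,:,::-1])
c=lambda I,u,v:cv2.resize(I[v:v+100,u:u+130],None,fx=3,fy=3,interpolation=2)
cv2.imwrite("pics/p1.png",np.hstack([c(T,170,170),c(S,170,110)])[:,:,::-1])
E
```

```text
t 8.57 pos [0.3567 0.1834 0.2772] yaw -13.19 gap 0.0562 F [ 0.2 -0.1 -2. ] grasp 19.9
tool move cm [2.03 9.26 4.72] rz 0.4
```

View pics/p1.png

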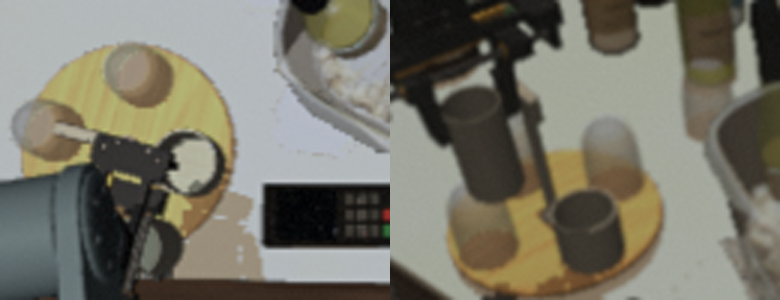

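Run:
```python
from h import *
np.set_printoptions(precision=1,suppress=True)
S=cv2.imread("pics/side1.png")
g=cv2.cvtColor(S,cv2.COLOR_BGR2GRAY)
x,y=.3567,.1834; th=np.linspace(0,2*np.pi,120)
def sil(x,y,z,R): 
    p=proj("side",np.c_[x+R*np.cos(th),y+R*np.sin(th),0*th+z]); return p
for z in(.28,.25,.22,.1926):
    p=sil(x,y,z,.028); print(z,p.mean(0),p.min(0),p.max(0))
for v in(150,155,160,165,170,172,174,176,178,180): print(v,g[v,185:225])
print("beaker rim exp"); p=sil(.4515,.182,.092,.0365); print(p.mean(0),p.min(0),p.max(0))
print("col234 rows170-200",g[165:205,234]); 
for v in(184,190,195): print(v,g[v,218:255])
```

```text
0.28 [196.6 148.1] [186.1 141.9] [206.9 154.4]
0.25 [199.3 156.7] [189.  150.5] [209.3 163.1]
0.22 [201.8 165. ] [191.8 158.8] [211.7 171.4]
0.1926 [204.1 172.3] [194.2 166.1] [213.8 178.7]
150 [ 23  24  35  48  58  60  61  59  57  56  58  61  63  62  60  56  51  52
  47  47  44  44  40  46  90 127 133 130 123  90  57  51  51  51  65  99
 138 161 167 164]
155 [ 28  20  20  23  27  42  51  52  56  54  54  51  54  53  52  51  51  52
  49  48  48  45  46  42  41  63 111 125 124 118  96  64  52  51  70 120
 158 167 165 164]
160 [164 164 158 161 160 136  88  54  51  52  52  52  52  53  53  52  52  51
  52  50  49  47  50  45  43  41  47  78 110 116 110 100  72  55  50  63
 102 146 155 151]
165 [165 165 165 164 164 165 161 136  83  54  50  54  53  52  54  53  55  55
  55  53  51  49  49  47  47  45  42  39  51  75  89  89  83  69  57  52
  56  81 121 137]
170 [165 166 166 164 163 166 163 164 157 121  72  51  52  52  53  53  53  53
  54  54  52  52  50  50  48  49  45  43  42  52  76  86  83  82  74  61
  54  54  73 113]
172 [165 165 166 164 165 163 155 143 138 129  94  58  50  52  54  54  
[... 777 characters left out ...]
rim exp
[234.3 180.6] [222.8 173.2] [245.5 188.3]
col234 rows170-200 [120 124 128 129 133 137 139 131  99  63  54  54  54  52  54  54  54  52
  53  52  55  59  57  54  55  55  56  56  56  53  55  56  56  53  55  56
  70  81  82  79]
184 [142 138 129 107  86  81  77  64  49  48  47  48  49  51  51  51  52  54
  54  55  62  68  77  80  72  64  49  46  71 111 137 141 139 139 139 141
 140]
190 [142 141 140 138 136 134 123  92  59  51  53  53  55  56  56  55  55  56
  55  54  54  55  52  51  51  50  48  45  44  64 109 137 143 143 141 142
 139]
195 [141 140 142 142 142 141 143 139 115  70  50  53  54  53  55  57  55  56
  56  56  55  54  54  51  52  49  49  49  50  75 112 133 131 113  94  85
  93]
```

The side view shows the held cup upright, about 1 px (3 mm) right of where the TCP implies. The beaker rim is clear at about side (234.3,180.3). I'll hover just above the beaker and check the relative alignment there.

Call:
{"method": "step_arm", "body": {"increments": "0.56 2.27 0 0 0 0.4 50; 0.56 2.27 0 0 0 0 50; 0.56 2.27 0 0 0 0 50; 0.55 2.25 0 0 0 0 50; 0 0 2.5 0 0 0 50; 0 0 2.5 0 0 0 50; 0 0 2 0 0 0 50; 0 0 1.2 0 0 0 50; 0 0 0 0 0 0 50; 0 0 0 0 0 0 50"}}

```text
time_s: 9.93
eef_pos: [0.452, 0.181, 0.1976]
tcp_rot: [0.0, 0.787, 0.616, 0.001]
contact_force: [0.1, -0.1, -1.3]
finger_gap: 0.0566
grasp_force: 19.9
```

```bash
python3 go.py 0.450 0.1845 0.116 -13.6;  python3 - <<'E'
from station import capture
from h import *
T=capture("top");S=capture("side")
cv2.imwrite("pics/top2.png",T[:,:,::-1]);cv2.imwrite("pics/side2.png",S[:,:,::-1])
c=lambda I,u,v:cv2.resize(I[v:v+100,u:u+80],None,fx=5,fy=5,interpolation=2)
cv2.imwrite("pics/p2.png",np.hstack([c(T,190,180),c(S,195,110)])[:,:,::-1])
E
```

```text
t 9.93 pos [0.452  0.181  0.1976] yaw -13.9 gap 0.0566 F [ 0.1 -0.1 -1.3] grasp 19.9
tool move cm [ 0.29 -0.28  8.16] rz -0.3
```

View pics/p2.png

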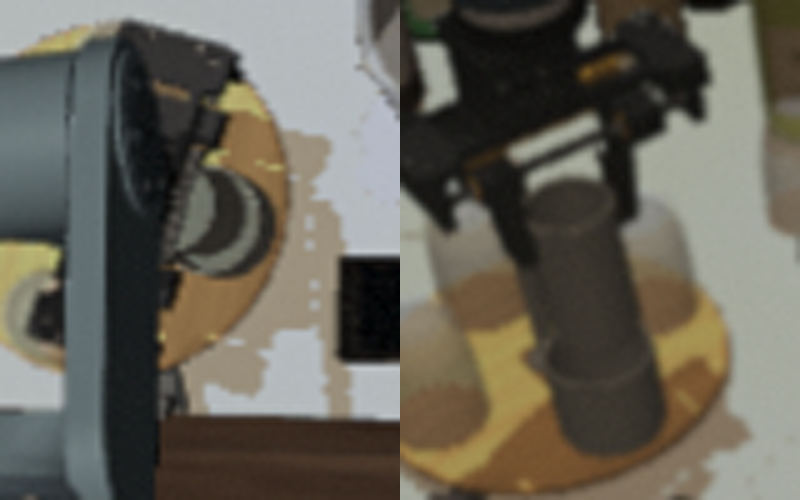

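Run:
```python
from h import *
np.set_printoptions(precision=1,suppress=True)
th=np.linspace(0,2*np.pi,120)
def P(n,x,y,z,R):
    p=proj(n,np.c_[x+R*np.cos(th),y+R*np.sin(th),0*th+z]); return p.mean(0),p.min(0),p.max(0)
print("cup rim",*P("side",.452,.181,.213,.028)); print("cup bot",*P("side",.452,.181,.113,.028))
print("bk rim",*P("side",.4515,.182,.092,.0365)); print("bk foot",*P("side",.4515,.182,.028,.0365))
print("top: cup rim",*P("top",.452,.181,.213,.028)); print("cup bot",*P("top",.452,.181,.113,.028)); print("bk rim",*P("top",.4515,.182,.092,.0365)); print("foot",*P("top",.4515,.182,.026,.0365))
S=cv2.imread("pics/side2.png");g=cv2.cvtColor(S,cv2.COLOR_BGR2GRAY)
for v in(160,165,170,175,188,190,192,194,196): print(v,g[v,215:255])
for u in(228,232,236): print(u,g[170:206,u])
T=cv2.imread("pics/top2.png");g=cv2.cvtColor(T,cv2.COLOR_BGR2GRAY)
for v in(212,216,220,224,228,232): print(v,g[v,222:250])
for u in(232,236,240): print(u,g[205:245,u])
```

```text
cup rim [227.5 150.7] [218. 145.] [236.8 156.5]
cup bot [233.4 175.8] [224.5 170. ] [242.2 181.6]
bk rim [234.3 180.6] [222.8 173.2] [245.5 188.3]
bk foot [237.6 194.8] [226.6 187.4] [248.5 202.5]
top: cup rim [222.8 220.3] [213.6 211.1] [232.1 229.7]
cup bot [230.6 223.1] [222.  214.6] [239.1 231.8]
bk rim [231.7 223.8] [220.8 212.8] [242.7 234.9]
foot [236.1 225.3] [225.7 214.9] [246.6 236. ]
160 [ 90  56  29  22  22  22  25  36  51  52  51  52  52  50  54  53  54  52
  49  50  49  47  45  44  57  90 119 124 125 125 123 123 122 117 114 110
 109 125 150 165]
165 [ 90  89  84  68  54  53  51  46  47  51  52  52  55  54  53  56  53  55
  53  50  50  50  47  48  41  48  77 101 104  99  99  99  99  98  99 101
 100  99 118 146]
170 [ 86  86  86  84  74  63  53  53  46  47  50  52  51  55  52  56  55  53
  55  53  51  52  51  46  46  43  45  58  82  90  92  92  90  90  89  85
  82  80  83 101]
175 [116 123 133 140 138 124  88  59  52  55  57  53  51  53  54  53  54  55
  55  54  54  52  50  51  49  46  45  50  67  83  90  90  88  94  98 107
 119 128 140 142]
188 [140 141 142 141 142 142 1
[... 1672 characters left out ...]
 43  43  43  41  43  63  93 111 112
  92  56  42  43  71  90 102 131 146 146]
232 [ 47  39  39  65  52  52  76 106 109 109 111 111 111 110 100  79  53  41
  45  57  85  97  95 120 145 146 145 145]
232 [ 51  45  40  25  36 109 163 150 110  52  40  44  68  88  93  92  93  92
  81  57  48  42  43  43  41  52 100 111 106  89  81 116 117 117 117 117
 117 117 116 115]
236 [112 113 112 114 112 115 114 113 103  99  74  60  44  40  41  40  40  41
  42  40  42  39  43  63  93 112 112 100  70  49  75 114 116 116 116 115
 113 113 107  99]
240 [119 119 119 119 120 120 119 121 119 119 107  73  66 101  98 118 112 108
 108 109 110 111 101  92  71  49  42  45  66  94 109 111 109 101  94  94
 115 132 144 145]
```

Run:
```python
from h import *
np.set_printoptions(precision=1,suppress=True,linewidth=150)
T=cv2.imread("pics/top0.png");h=cv2.cvtColor(T,cv2.COLOR_BGR2HSV);g=cv2.cvtColor(T,cv2.COLOR_BGR2GRAY)
for v in(220,224,228): print(v,g[v,216:252].tolist(), h[v,216:252,1].tolist())
for u in(228,231,234,237): print(u,g[208:242,u].tolist(),h[208:242,u,1].tolist())
```

```text
220 [120, 163, 166, 172, 170, 151, 62, 38, 41, 41, 65, 123, 170, 175, 174, 174, 173, 173, 174, 172, 173, 173, 175, 177, 173, 133, 51, 55, 123, 159, 146, 109, 123, 167, 181, 181] [91, 98, 99, 92, 75, 36, 35, 38, 36, 47, 31, 31, 29, 29, 29, 28, 28, 29, 30, 29, 29, 29, 27, 27, 17, 10, 10, 73, 98, 105, 119, 118, 43, 2, 14, 14]
224 [112, 111, 118, 130, 152, 61, 37, 35, 43, 97, 160, 174, 173, 172, 171, 172, 172, 171, 171, 171, 173, 173, 174, 176, 173, 134, 63, 39, 50, 115, 130, 130, 165, 181, 181, 180] [127, 128, 126, 90, 34, 29, 33, 41, 44, 31, 28, 29, 29, 28, 29, 29, 29, 28, 28, 31, 28, 28, 28, 27, 29, 33, 35, 37, 76, 111, 117, 72, 5, 15, 15, 14]
228 [165, 168, 162, 157, 156, 144, 63, 35, 38, 70, 132, 174, 175, 174, 173, 173, 172, 173, 175, 175, 174, 175, 177, 174, 138, 68, 40, 46, 97, 125, 119, 150, 180, 182, 181, 181] [95, 91, 98, 108, 100, 72, 50, 41, 44, 32, 30, 28, 26, 29, 28, 29, 29, 28, 27, 27, 28, 27, 27, 22, 22, 32, 36, 62, 102, 114, 84, 3, 14, 14, 14, 12]
228 [167, 164, 160, 159, 161, 160, 82, 42, 38, 43, 86, 135, 170, 170, 174, 171, 173, 173, 172, 173, 175, 179, 175, 170, 105,
[... 428 characters left out ...]
29, 27, 29, 30, 29, 27, 28, 26, 29, 27, 29, 97, 104, 97, 97, 96, 98, 95]
234 [164, 165, 164, 164, 165, 157, 83, 55, 109, 171, 175, 172, 174, 174, 175, 173, 171, 174, 173, 174, 175, 175, 178, 176, 176, 164, 76, 75, 119, 164, 163, 162, 161, 161] [96, 96, 98, 99, 97, 59, 42, 36, 28, 28, 29, 29, 30, 28, 26, 28, 28, 28, 26, 29, 27, 27, 28, 27, 28, 33, 36, 88, 119, 99, 98, 100, 101, 102]
237 [162, 164, 163, 164, 166, 162, 131, 125, 124, 172, 176, 174, 173, 173, 175, 175, 173, 173, 175, 175, 175, 176, 175, 168, 111, 52, 48, 94, 120, 162, 162, 161, 161, 158] [100, 99, 97, 98, 98, 98, 76, 38, 27, 26, 27, 29, 29, 26, 29, 26, 28, 29, 27, 26, 27, 27, 27, 27, 23, 28, 60, 101, 119, 101, 99, 102, 101, 106]
```

Call:
{"method": "step_arm", "body": {"increments": "0.27 -0.37 0 0 0 0 50; 0 0 0 0 0 0 50; 0 0 0 0 0 0 50"}}

```text
time_s: 10.4
eef_pos: [0.4485, 0.185, 0.1968]
tcp_rot: [0.0, 0.787, 0.617, 0.0]
contact_force: [-0.5, 0.6, -0.8]
finger_gap: 0.0562
grasp_force: 19.9
```

```bash
python3 go.py 0.449 0.1845 0.116 -13.6
```

```text
t 10.4 pos [0.4485 0.185  0.1968] yaw -13.85 gap 0.0562 F [-0.5  0.6 -0.8] grasp 19.9
tool move cm [-0.03  0.06  8.08] rz -0.3
```

Call:
{"method": "step_arm", "body": {"increments": "0 0.05 1 0 0 0 50; 0 0 1 0 0 0 50; 0 0 0.8 0 0 0 50; 0 0 0.5 0 0 0 50; 0 0 0 0 0 0 50"}}

```text
time_s: 11.02
eef_pos: [0.4487, 0.1846, 0.1631]
tcp_rot: [-0.0, 0.787, 0.617, -0.0]
contact_force: [-1.4, 0.7, -1.9]
finger_gap: 0.0563
grasp_force: 19.9
```

Call:
{"method": "step_arm", "body": {"increments": "0 0 1 0 0 0 50; 0 0 1 0 0 0 50; 0 0 1 0 0 0 50; 0 0 1 0 0 0 50; 0 0 0.5 0 0 0 50; 0 0 0 0 0 0 50; 0 0 0 0 0 0 50"}}

```text
time_s: 11.9
eef_pos: [0.4492, 0.1847, 0.119]
tcp_rot: [0.0, 0.787, 0.617, 0.0]
contact_force: [-0.6, 1.3, -1.0]
finger_gap: 0.0563
grasp_force: 19.9
```

Call:
{"method": "step_arm", "body": {"increments": "0 0 0.3 0 0 0 50; 0 0 0.1 0 0 0 50; 0 0 0 0 0 0 75; 0 0 0 0 0 0 85; 0 0 0 0 0 0 85; 0 0 -1 0 0 0 85; 0 0 -3 0 0 0 85; 0 0 -4 0 0 0 85; 0 0 -4 0 0 0 85; 0 0 0 0 0 0 85"}}

```text
time_s: 13.15
eef_pos: [0.4512, 0.1851, 0.239]
tcp_rot: [0.002, 0.787, 0.617, 0.003]
contact_force: [0.3, 0.3, -0.5]
finger_gap: 0.0747
grasp_force: 0.0
```

```bash
python3 go.py 0.33 0.0 0.28 -32;  python3 - <<'E'
from station import capture
from h import *
np.set_printoptions(precision=1,suppress=True)
T=capture("top");S=capture("side")
cv2.imwrite("pics/top3.png",T[:,:,::-1]);cv2.imwrite("pics/side3.png",S[:,:,::-1])
c=lambda I,u,v:cv2.resize(I[v:v+100,u:u+80],None,fx=5,fy=5,interpolation=2)
cv2.imwrite("pics/p3.png",np.hstack([c(T,190,180),c(S,195,110)])[:,:,::-1])
E
```

```text
t 13.15 pos [0.4512 0.1851 0.239 ] yaw -13.86 gap 0.0747 F [ 0.3  0.3 -0.5] grasp 0.0
tool move cm [-20.87  -7.33  -4.1 ] rz 18.1
```

View pics/p3.png

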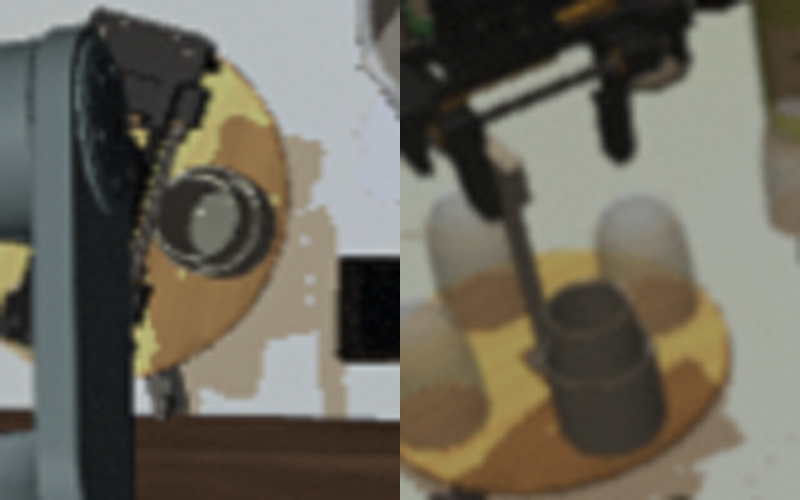

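The wider cup stands straight in the beaker: its rim shows at crop (595,310) in the side view, with an even ring of gap in the top view. Next is the small cup.

Call:
{"method": "step_arm", "body": {"increments": "0 0 -4 0 0 0 85; -0.9 -2.9 0 0 0 0 85; -0.9 -2.9 0 0 0 0 85; -0.9 -2.9 0 0 0 0 85; -4.55 0.33 0 0 0 0 85; -4.55 0.33 0 0 0 0 85; -4.55 0.33 0 0 0 0 85; -4.55 0.33 0 0 0 0 85; 0 0 0 0 0 9.05 85; 0 0 0 0 0 9.05 85"}}

```text
time_s: 14.5
eef_pos: [0.3264, -0.0011, 0.2733]
tcp_rot: [-0.001, 0.876, 0.482, -0.001]
contact_force: [-0.2, -1.0, -0.3]
finger_gap: 0.0749
grasp_force: 0.0
```

Call:
{"method": "step_arm", "body": {"increments": "-4.22 3.82 0 0 0 0 85; -4.22 3.82 0 0 0 0 85; -4.22 3.82 0 0 0 0 85; -4.22 3.82 0 0 0 0 85; -4.22 3.82 0 0 0 0 85; 2.16 3.45 0 0 0 0 85; 2.16 3.45 0 0 0 0 85; 2.16 3.45 0 0 0 0 85; 0 0 0 0 0 0 85"}}

```text
time_s: 15.62
eef_pos: [0.5006, -0.2797, 0.2721]
tcp_rot: [-0.002, 0.874, 0.486, -0.001]
contact_force: [-0.3, 0.3, -0.1]
finger_gap: 0.0749
grasp_force: 0.0
```

```bash
python3 go.py 0.502 -0.28 0.113 -32
python3 - <<'E'
from h import *
# peg (top3, pixels 222.6,258.6) and beaker reference
for z in(.032,.016): 
    p=onz("top",(222.6,258.6),z)[:2]; print(z,p)
T=cv2.imread("pics/top3.png"); S=cv2.imread("pics/side3.png")
cv2.imwrite("pics/p4.png",np.hstack([cv2.resize(T[235:275,195:255],None,fx=6,fy=6,interpolation=2),cv2.resize(S[190:230,180:240],None,fx=6,fy=6,interpolation=2)]))
E
```

```text
t 15.62 pos [ 0.5006 -0.2797  0.2721] yaw -31.86 gap 0.0749 F [-0.3  0.3 -0.1] grasp 0.0
tool move cm [ 0.04  0.14 15.91] rz 0.1
0.032 [0.33658205 0.22146678]
0.016 [0.33642036 0.22554033]
```

View pics/p4.png

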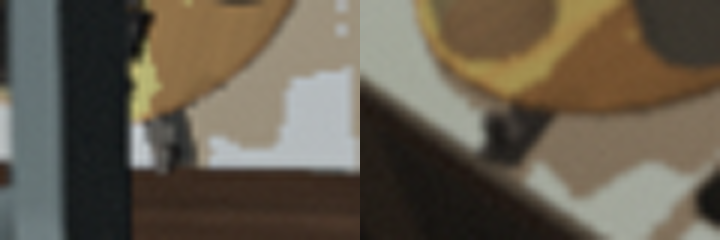

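The peg shows at about top (221.5,261), side (201.6,208.7). That puts it near (0.331,0.221), 147 mm from the axis as given, at about -162°. The beaker is at about -103°, so the turn is roughly -58.5°.

Call:
{"method": "step_arm", "body": {"increments": "0 0.1 4 0 0 0 85; 0 0 4 0 0 0 85; 0 0 4 0 0 0 85; 0 0 2.5 0 0 0 85; 0 0 1.4 0 0 0 85; 0 0 0 0 0 0 85; 0 0 0 0 0 0 35; 0 0 0 0 0 0 35; 0 0 0 0 0 0 35; 0 0 0 0 0 0 35"}}

```text
time_s: 16.88
eef_pos: [0.5007, -0.2812, 0.1161]
tcp_rot: [0.0, 0.874, 0.485, 0.0]
contact_force: [0.3, -0.4, 2.5]
finger_gap: 0.0376
grasp_force: 20.1
```

Call:
{"method": "step_arm", "body": {"increments": "0 0 0 0 0 0 35; 0 0 0 0 0 0 35; 0 0 0 0 0 0 35; 0 0 0 0 0 0 35"}}

```text
time_s: 17.38
eef_pos: [0.5008, -0.2813, 0.1161]
tcp_rot: [0.0, 0.875, 0.485, 0.0]
contact_force: [-0.4, 0.7, 4.5]
finger_gap: 0.0377
grasp_force: 20.0
```

Call:
{"method": "step_arm", "body": {"increments": "0 0 -2 0 0 0 35; 0 0 -4.4 0 0 0 35; 0 0 -4 0 0 0 35; 0 0 -4 0 0 0 35; 0 0 -4 0 0 0 35; -2.16 -3.45 0 0 0 0 35; -2.16 -3.45 0 0 0 0 35; -2.16 -3.45 0 0 0 0 35; 4.22 -3.82 0 0 0 0 35; 4.22 -3.82 0 0 0 0 35"}}

```text
time_s: 18.62
eef_pos: [0.3569, -0.1681, 0.2988]
tcp_rot: [-0.001, 0.875, 0.484, -0.0]
contact_force: [0.4, 0.5, -1.4]
finger_gap: 0.0378
grasp_force: 20.0
```

Call:
{"method": "step_arm", "body": {"increments": "4.22 -3.82 0 0 0 0 35; 4.22 -3.82 0 0 0 0 35; 4.22 -3.82 0 0 0 0 35; 0 0 0 0 0 -9.05 35; 0 0 0 0 0 -9.05 35; 4.55 -0.33 0 0 0 0 35; 4.55 -0.33 0 0 0 0 35; 4.55 -0.33 0 0 0 0 35; 4.55 -0.33 0 0 0 0 35; 0 0 0 0 0 0 35"}}

```text
time_s: 19.88
eef_pos: [0.358, 0.1811, 0.2988]
tcp_rot: [-0.001, 0.786, 0.618, -0.001]
contact_force: [-0.3, -0.7, -1.4]
finger_gap: 0.0374
grasp_force: 20.0
```

```bash
python3 go.py 0.449 0.1845 0.266 -13.6;  python3 - <<'E'
from station import capture,r
from h import *
np.set_printoptions(precision=1,suppress=True)
T=capture("top");S=capture("side")
cv2.imwrite("pics/top4.png",T[:,:,::-1]);cv2.imwrite("pics/side4.png",S[:,:,::-1])
p=r.state()["eef_pos"]; zb=p[2]-.1161; th=np.linspace(0,2*np.pi,120)
def P(n,x,y,z,R):
    q=proj(n,np.c_[x+R*np.cos(th),y+R*np.sin(th),0*th+z]); return q.mean(0),q.min(0),q.max(0)
g=cv2.cvtColor(S,cv2.COLOR_RGB2GRAY)
for z in(.03,.06,.0): 
    m,a,b=P("side",p[0],p[1],zb+z,.019); v=int(round(m[1])); print(z,m,a,b); print(v,int(m[0])-16,g[v,int(m[0])-16:int(m[0])+17])
u=int(m[0]); print("col",u,v-5,g[v-5:v+15,u])
print("med rim exp",P("side",.4525,.1846,.131,.028)); 
for v in(168,171,174): print(v,g[v,215:250])
E
```

```text
t 19.88 pos [0.358  0.1811 0.2988] yaw -13.59 gap 0.0374 F [-0.3 -0.7 -1.4] grasp 20.0
tool move cm [2.47 8.77 3.28] rz 0.0
0.03 [203.8 167.3] [197. 163.] [210.5 171.6]
167 187 [163 163 164 164 165 164 163 165 164 152  99  59  51  52  52  53  53  52
  50  48  47  47  44  47  66  85  88  89  87  86  83  76  62]
0.06 [201.3 159. ] [194.4 154.8] [208.1 163.4]
159 185 [163 163 162 164 165 164 163 165 157 117  69  52  53  52  52  52  51  52
  52  51  47  46  44  62 104 121 121 120 117 116 111  97  68]
0.0 [206.2 175.2] [199.6 170.9] [212.8 179.5]
175 190 [134 123 128 130 131 130 128 131 126 107  73  54  52  52  54  53  53  50
  50  49  55  65  82  90 100 115 123 129 137 137 124  87  59]
col 206 170 [ 52  50  51  52  53  53  52  56  80 101 106 104 102 102 103 102  98  91
  87  86]
med rim exp (array([231.7, 170.9]), array([222.8, 165.3]), array([240.6, 176.8]))
168 [ 88  84  84  76  64  54  52  58  91 128 129 107  81  63  58  56  53  53
  54  54  55  53  58  67  84  97  97  93  91  92  90  90  90  89  88]
171 [87 86 85 82 76 62 55 57 79 95 62 44 45 46 49 51 53 54 54 54 56 55 53 57
 70 85 88 88 90 90 91 89 88 88 85]
174 [ 92  97 109 122 129 119  77  56  59  71  67  52  49  47  49  51  53  53
  54  58  61  67  76  80  73  54  53  79  98  95  89  89  87  88  88]
```

Call:
{"method": "step_arm", "body": {"increments": "0.59 2.23 0 0 0 0 35; 0.59 2.23 0 0 0 0 35; 0.59 2.23 0 0 0 0 35; 0.58 2.23 0 0 0 0 35; 0 0 2 0 0 0 35; 0 0 1.3 0 0 0 35; 0 0 0 0 0 0 35; 0 0 0 0 0 0 35"}}

```text
time_s: 20.98
eef_pos: [0.4512, 0.1799, 0.2673]
tcp_rot: [0.0, 0.787, 0.616, 0.0]
contact_force: [0.2, -0.1, -0.3]
finger_gap: 0.0374
grasp_force: 20.0
```

```bash
python3 go.py 0.4502 0.183 0.156 -13.6;  python3 - <<'E'
from station import capture,r
from h import *
T=capture("top");S=capture("side")
cv2.imwrite("pics/top5.png",T[:,:,::-1]);cv2.imwrite("pics/side5.png",S[:,:,::-1])
c=lambda I,u,v:cv2.resize(I[v:v+60,u:u+50],None,fx=8,fy=8,interpolation=2)
cv2.imwrite("pics/p5.png",np.hstack([c(T,205,195),c(S,210,130)])[:,:,::-1])
p=r.state()["eef_pos"]; zb=p[2]-.1161; th=np.linspace(0,2*np.pi,120)
for n,o in(("top",(205,195)),("side",(210,130))):
    for z,R,q in((zb,.019,p[:2]),(.131,.028,(.4525,.185))):
        m=proj(n,np.c_[q[0]+R*np.cos(th),q[1]+R*np.sin(th),0*th+z]); print(n,[np.round((f-np.array(o)+.5)*8) for f in(m.mean(0),m.min(0),m.max(0))])
E
```

```text
t 20.98 pos [0.4512 0.1799 0.2673] yaw -13.9 gap 0.0374 F [ 0.2 -0.1 -0.3] grasp 20.0
tool move cm [ 0.27 -0.17 11.13] rz -0.3
top [array([188., 222.]), array([140., 175.]), array([235., 271.])]
top [array([188., 224.]), array([119., 155.]), array([258., 294.])]
side [array([174., 297.]), array([125., 266.]), array([223., 329.])]
side [array([177., 331.]), array([105., 286.]), array([248., 378.])]
```

View pics/p5.png

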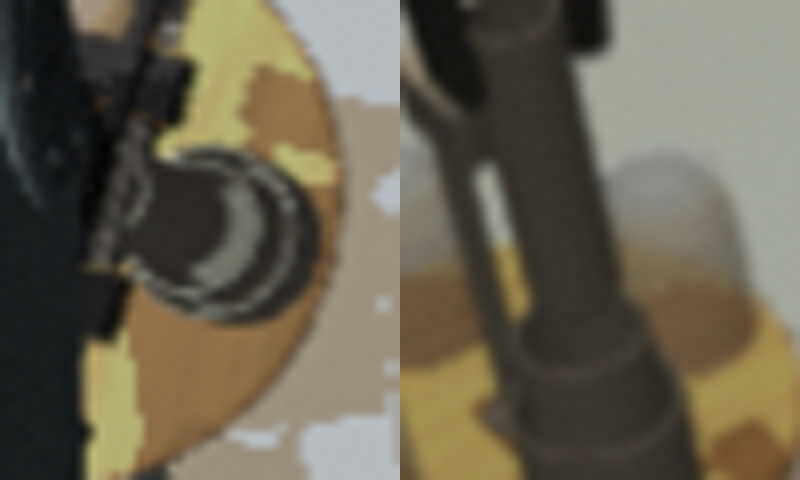

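Run:
```python
from h import *
g5=cv2.cvtColor(cv2.imread("pics/top5.png"),cv2.COLOR_BGR2GRAY);g3=cv2.cvtColor(cv2.imread("pics/top3.png"),cv2.COLOR_BGR2GRAY)
for v in(216,220,223,226,229): print(v,"t5",g5[v,220:247].tolist(),"t3",g3[v,218:247].tolist())
for u in(226,229,232): print(u,"t5",g5[210:238,u].tolist(),"t3",g3[210:238,u].tolist())
g=cv2.cvtColor(cv2.imread("pics/side5.png"),cv2.COLOR_BGR2GRAY)
for v in(155,160,165,168,171,174): print(v,g[v,220:246].tolist())
for u in(228,232,236): print(u,g[160:182,u].tolist())
```

```text
216 t5 [65, 65, 70, 54, 42, 39, 41, 46, 48, 48, 51, 55, 65, 81, 75, 73, 96, 106, 97, 79, 96, 144, 169, 169, 167, 167, 150] t3 [13, 46, 86, 63, 69, 91, 114, 83, 55, 50, 52, 57, 62, 69, 92, 122, 112, 80, 95, 107, 116, 101, 77, 100, 115, 116, 113, 112, 100]
220 t5 [45, 52, 84, 62, 42, 42, 42, 42, 43, 41, 41, 42, 46, 81, 114, 111, 95, 61, 41, 47, 94, 97, 47, 48, 88, 110, 100] t3 [52, 97, 74, 62, 47, 42, 43, 43, 43, 43, 45, 61, 91, 110, 111, 112, 114, 124, 116, 66, 38, 51, 94, 96, 46, 58, 126, 138, 104]
223 t5 [52, 59, 48, 44, 44, 44, 43, 44, 42, 43, 43, 41, 43, 70, 101, 111, 109, 88, 47, 42, 58, 66, 53, 42, 45, 85, 103] t3 [72, 63, 59, 53, 42, 41, 43, 42, 42, 50, 82, 114, 117, 110, 110, 110, 110, 111, 110, 89, 46, 41, 56, 67, 52, 39, 46, 84, 103]
226 t5 [41, 53, 46, 42, 43, 44, 44, 44, 41, 42, 44, 62, 93, 112, 114, 110, 89, 45, 40, 46, 73, 73, 41, 39, 45, 76, 90] t3 [60, 62, 76, 97, 51, 42, 42, 42, 43, 58, 91, 113, 113, 112, 113, 112, 113, 110, 88, 44, 40, 47, 74, 74, 43, 38, 46, 76, 90]
229 t5 [67, 88, 115, 110, 63, 48, 40, 41, 55, 89, 112, 113, 111, 107, 90, 49, 43, 46, 59, 78, 71, 47,
[... 1199 characters left out ...]
4, 95, 61, 51, 51, 52, 52, 53, 51, 50, 49, 47, 48, 65, 91, 101, 104, 105, 108, 102, 97, 98]
168 [53, 52, 57, 89, 121, 110, 70, 50, 49, 52, 54, 54, 52, 51, 48, 48, 52, 52, 56, 67, 79, 87, 91, 89, 92, 88]
171 [61, 54, 54, 59, 63, 49, 42, 46, 49, 50, 52, 51, 54, 53, 54, 54, 54, 53, 53, 56, 61, 72, 85, 90, 91, 89]
174 [117, 76, 56, 55, 56, 58, 51, 45, 47, 49, 49, 50, 54, 53, 57, 55, 59, 61, 60, 57, 46, 48, 64, 81, 86, 86]
228 [53, 54, 52, 52, 53, 51, 53, 53, 49, 49, 47, 49, 48, 47, 47, 52, 58, 58, 53, 55, 54, 52]
232 [49, 49, 52, 51, 50, 51, 52, 52, 52, 49, 50, 54, 53, 53, 54, 55, 63, 61, 55, 55, 56, 54]
236 [64, 57, 53, 49, 45, 48, 49, 49, 52, 52, 54, 54, 54, 55, 59, 59, 55, 52, 52, 52, 51, 54]
```

Edge positions show the small cup about 3 mm off the wider cup's centre (needs roughly -2.5 mm x, +1.6 mm y), against 6 mm clearance. I'll correct that and lower.

Call:
{"method": "step_arm", "body": {"increments": "0.1 -0.28 0 0 0 0 35; 0 0 0 0 0 0 35; 0 0 1 0 0 0 35; 0 0 1 0 0 0 35; 0 0 0.8 0 0 0 35; 0 0 0.5 0 0 0 35; 0 0 0 0 0 0 35"}}

```text
time_s: 21.95
eef_pos: [0.4484, 0.1818, 0.2332]
tcp_rot: [-0.0, 0.787, 0.617, -0.0]
contact_force: [-1.2, -0.2, -1.3]
finger_gap: 0.0372
grasp_force: 20.0
```

Call:
{"method": "step_arm", "body": {"increments": "0 0 1 0 0 0 35; 0 0 1 0 0 0 35; 0 0 1.2 0 0 0 35; 0 0 1.2 0 0 0 35; 0 0 1.2 0 0 0 35; 0 0 1 0 0 0 35; 0 0 0.7 0 0 0 35; 0 0 0 0 0 0 35; 0 0 0 0 0 0 35"}}

```text
time_s: 23.08
eef_pos: [0.4489, 0.1819, 0.1611]
tcp_rot: [0.0, 0.787, 0.617, 0.0]
contact_force: [0.2, 0.1, -0.3]
finger_gap: 0.0376
grasp_force: 20.0
```

Call:
{"method": "step_arm", "body": {"increments": "0 0 0.4 0 0 0 35; 0 0 0.2 0 0 0 35; 0 0 0 0 0 0 35; 0 0 0 0 0 0 55; 0 0 0 0 0 0 70; 0 0 0 0 0 0 70; 0 0 -1 0 0 0 70; 0 0 -3 0 0 0 70; 0 0 -4 0 0 0 70; 0 0 -3.5 0 0 0 70"}}

```text
time_s: 24.32
eef_pos: [0.4488, 0.1819, 0.2719]
tcp_rot: [0.0, 0.787, 0.617, 0.001]
contact_force: [1.1, 0.2, 0.1]
finger_gap: 0.0613
grasp_force: 0.0
```

```bash
python3 go.py 0.468 0.267 0.26 -13.6;  python3 - <<'E'
from station import capture,r
from h import *
T=capture("top");S=capture("side")
cv2.imwrite("pics/top6.png",T[:,:,::-1]);cv2.imwrite("pics/side6.png",S[:,:,::-1])
c=lambda I,u,v:cv2.resize(I[v:v+80,u:u+80],None,fx=5,fy=5,interpolation=2)
cv2.imwrite("pics/p6.png",np.hstack([c(T,180,180),c(S,180,120)])[:,:,::-1])
E
```

```text
t 24.32 pos [0.4488 0.1819 0.2719] yaw -13.87 gap 0.0613 F [1.1 0.2 0.1] grasp 0.0
tool move cm [ 8.72 -0.17  1.19] rz -0.3
```

View pics/p6.png

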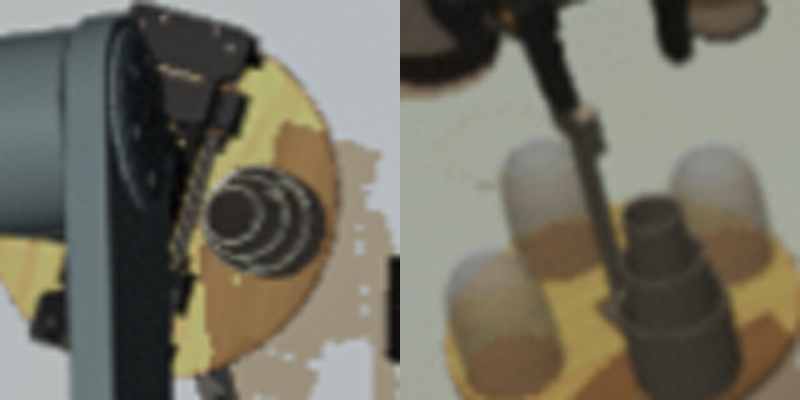

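Both cups now stand nested and upright in the beaker: the top view shows concentric rings, and the side view shows three stepped rims. Now the handle.

Call:
{"method": "step_arm", "body": {"increments": "2.9 -0.05 0 0 0 0 70; 2.9 -0.05 0 0 0 0 70; 2.85 -0.05 0 0 0 0 70; 0 0 0 0 0 0 70; 0 0 3 0 0 0 70; 0 0 3 0 0 0 70; 0 0 2 0 0 0 70; 0 0 1 0 0 0 70; 0 0 0 0 0 0 70; 0 0 0 0 0 0 70"}}

```text
time_s: 25.68
eef_pos: [0.4685, 0.2662, 0.1807]
tcp_rot: [0.0, 0.787, 0.616, 0.001]
contact_force: [0.5, 0.3, -0.2]
finger_gap: 0.0617
grasp_force: 0.0
```

Call:
{"method": "step_arm", "body": {"increments": "0 0 0 0 0 0 25; 0 0 0 0 0 0 10; 0 0 0 0 0 0 10; 0 0 0 0 0 0 10; 0 0 0 0 0 0 10; 0 0 0 0 0 0 10", "grip_force": 15}}

```text
time_s: 26.42
eef_pos: [0.4696, 0.2658, 0.1798]
tcp_rot: [0.001, 0.787, 0.616, 0.001]
contact_force: [6.5, -1.0, -4.5]
finger_gap: 0.0138
grasp_force: 14.9
```

```bash
python3 go.py 0.468 0.267 0.181 -13.6; python3 -c "
from station import r;s=r.state();print(s['joints'],s['ft_torque'])"
```

```text
t 26.43 pos [0.4696 0.2658 0.1798] yaw -13.88 gap 0.0138 F [ 6.5 -1.  -4.5] grasp 14.9
tool move cm [ 0.08 -0.18 -0.12] rz -0.3
[ 2.95787576e-01  1.74815777e-01  1.76346977e+00 -1.62700109e-03
  1.19999600e+00  5.38605934e-01] [-0.19730031 -0.9495822   0.04038839]
```

Call:
{"method": "step_arm", "body": {"increments": "0 0.1 0 0 0 2 10; 0 0 0 0 0 4 10; 0 0 0 0 0 4 10; 0 0 0 0 0 4 10; 0 0 0 0 0 4 10; 0 0 0 0 0 4 10; 0 0 0 0 0 4 10; 0 0 0 0 0 4 10; 0 0 0 0 0 2 10; 0 0 0 0 0 0 10", "grip_force": 25}}

```text
time_s: 27.68
eef_pos: [0.4682, 0.2665, 0.1798]
tcp_rot: [-0.001, 0.927, 0.376, -0.0]
contact_force: [-4.1, 3.2, 2.7]
finger_gap: 0.0139
grasp_force: 24.9
```

Call:
{"method": "step_arm", "body": {"increments": "0 0 0 0 0 2 10; 0 0 0 0 0 4 10; 0 0 0 0 0 4 10; 0 0 0 0 0 4 10; 0 0 0 0 0 4 10; 0 0 0 0 0 4 10; 0 0 0 0 0 3 10; 0 0 0 0 0 1.5 10; 0 0 0 0 0 0 10; 0 0 0 0 0 0 10"}}

```text
time_s: 28.92
eef_pos: [0.4675, 0.2676, 0.1798]
tcp_rot: [-0.002, 0.988, 0.154, -0.001]
contact_force: [-6.5, 8.7, 4.7]
finger_gap: 0.0139
grasp_force: 24.9
```

```bash
python3 go.py 0.468 0.266 0.18 -72;  python3 - <<'E'
from station import capture,r
from h import *
T=capture("top");S=capture("side")
cv2.imwrite("pics/top7.png",T[:,:,::-1]);cv2.imwrite("pics/side7.png",S[:,:,::-1])
c=lambda I,u,v:cv2.resize(I[v:v+90,u:u+80],None,fx=5,fy=5,interpolation=2)
cv2.imwrite("pics/p7.png",np.hstack([c(T,175,185),c(S,170,140)])[:,:,::-1])
E
```

```text
t 28.93 pos [0.4675 0.2676 0.1798] yaw -72.29 gap 0.0139 F [-6.5  8.7  4.7] grasp 24.9
tool move cm [-0.01  0.17 -0.02] rz -0.3
```

View pics/p7.png

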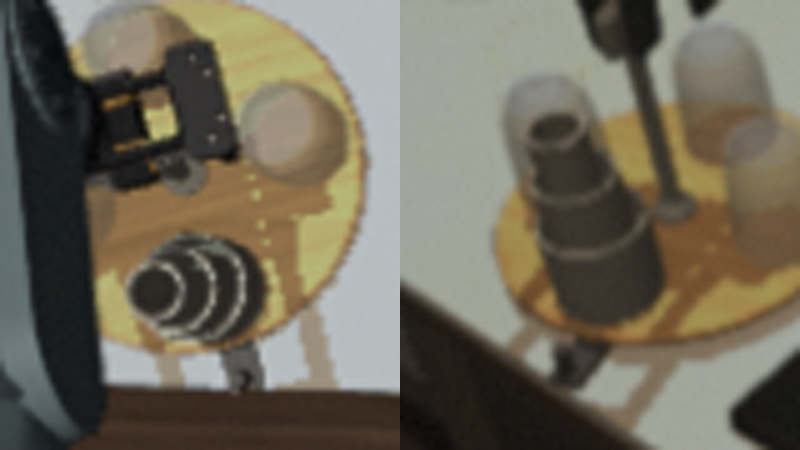

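Run:
```python
from h import *
np.set_printoptions(linewidth=200)
g=cv2.cvtColor(cv2.imread("pics/top7.png"),cv2.COLOR_BGR2GRAY); print("top cols 214-233"); 
for v in range(250,266): print(v,g[v,214:234])
g=cv2.cvtColor(cv2.imread("pics/side7.png"),cv2.COLOR_BGR2GRAY); print("side cols 195-216")
for v in range(203,220): print(v,g[v,195:217])
for a in(-154,-158,-162,-166):
    t=np.radians(a); x,y=.4710+.147*np.cos(t),.267+.147*np.sin(t)
    print(a,[proj(n,[[x,y,z]])[0].round(1).tolist() for n in("top","side") for z in(.004,.032)])
```

```text
top cols 214-233
250 [101  53  43  46  74 104  99  58  43  46  62  90 121 151 144 124 133 146 165 185]
251 [ 58  57  75  72 101  97  57  42  46  62  84 104 113 119 110 115 152 166 186 188]
252 [ 96  85 103  97  87  57  54  56  67  85  91 101 130 124 152 164 185 186 188 188]
253 [145 101  72  66  68  63  83  79  89  90  67  84 147 165 185 187 187 186 187 186]
254 [150 123 106  99  95  83  95  79  68  69  68  93 144 185 189 186 187 187 187 187]
255 [156 160 147 147 132  80  73  86  86  90  87  89 112 186 188 187 186 187 187 187]
256 [182 188 185 188 184 118  89  90  88  92  90  87 103 185 188 186 186 186 187 187]
257 [187 187 187 189 186 125  90  90  87  90  90  86  96 172 188 187 186 188 187 187]
258 [186 187 187 187 185 143  97  87  81  79  81  87  90 130 186 187 187 186 187 187]
259 [187 187 186 187 189 183 113  86  74  52  47  78  88 111 185 188 187 187 186 187]
260 [187 187 186 187 189 187 134  93  89  69  32  55  86 103 186 189 188 187 187 185]
261 [172 171 173 186 190 188 143  94  86  68  39  69  83 104 186 187 178 176 178 172]
262 [118 118 122 152 156 157 127  86  76  39  49  8
[... 1428 characters left out ...]
 50  78 125 149 162 163 164 162 162 163 162]
216 [ 31  43  55  64  64  53  47  40  42  47  51  60 109 151 162 163 162 163 163 163 163 161]
217 [ 26  29  35  46  59  59  58  59  60  63  73  96 138 160 164 163 161 163 162 164 160 152]
218 [ 24  26  27  31  45  54  62  68  74  95 121 139 159 165 165 163 162 162 164 164 154 132]
219 [ 27  26  26  26  29  36  46  60  71  88 114 139 154 159 161 162 163 164 162 161 146 122]
-154 [[230.0, 258.0], [228.1, 258.1], [209.5, 216.8], [207.6, 210.9]]
-158 [[227.3, 259.2], [225.3, 259.2], [206.6, 216.3], [204.6, 210.4]]
-162 [[224.5, 260.1], [222.5, 260.2], [203.9, 215.6], [201.8, 209.8]]
-166 [[221.7, 260.9], [219.6, 260.9], [201.2, 214.8], [199.1, 208.9]]
```

Run:
```python
from h import *
from station import capture,r
T=cv2.cvtColor(capture("top"),cv2.COLOR_RGB2GRAY); T0=cv2.imread("pics/top0.png",0)
S=cv2.cvtColor(capture("side"),cv2.COLOR_RGB2GRAY); S0=cv2.imread("pics/side0.png",0)
for n,(a,b),(u,v,w,h) in[("reader",(T,T0),(256,230,52,24)),("glassR",(T,T0),(434,236,28,24)),("glassL",(T,T0),(206,136,24,24))]:
    m=cv2.matchTemplate(a[v-8:v+h+8,u-8:u+w+8],b[v:v+h,u:u+w],cv2.TM_CCOEFF_NORMED); _,s,_,l=cv2.minMaxLoc(m); print(n,s,np.array(l)-8)
th=np.linspace(0,2*np.pi,90)
for a in(-155,-162.3,-169):
    t=np.radians(a); x,y=.471+.085*np.cos(t),.267+.085*np.sin(t)
    for z,R in((.06,.0365),(.15,.019)):
        p=proj("side",np.c_[x+R*np.cos(th),y+R*np.sin(th),0*th+z]); m=p.mean(0).round(1); print(a,z,m,p[:,0].min().round(1),p[:,0].max().round(1))
for v in(175,193,195,197): print(v,S[v,190:228].tolist())
s=r.state(); print(s["contact_force"],s["grasp_force"],s["finger_gap"],s["qd"].round(4),s["time_s"])
```

```text
reader 0.9994105696678162 [0 0]
glassR 0.9992243647575378 [0 0]
glassL 0.9992949962615967 [0 0]
-155 0.06 [212.8 191.4] 201.4 224.0
-155 0.15 [206.4 170.4] 200.1 212.6
-162.3 0.06 [209.8 190.9] 198.4 221.0
-162.3 0.15 [203.3 169.8] 197.0 209.4
-169 0.06 [207.3 190.1] 195.9 218.4
-169 0.15 [200.6 169.1] 194.4 206.8
175 [164, 162, 149, 116, 95, 94, 89, 57, 48, 51, 53, 54, 54, 54, 54, 53, 50, 48, 44, 42, 50, 66, 73, 69, 97, 130, 139, 140, 140, 137, 124, 87, 58, 52, 62, 98, 134, 143]
193 [129, 130, 134, 139, 138, 139, 135, 115, 93, 63, 50, 51, 52, 52, 53, 52, 52, 52, 54, 54, 54, 52, 53, 51, 50, 48, 49, 47, 45, 45, 41, 41, 56, 78, 84, 84, 85, 89]
195 [136, 130, 136, 137, 137, 132, 113, 91, 86, 76, 58, 51, 52, 53, 54, 54, 55, 54, 54, 55, 52, 54, 53, 51, 51, 51, 49, 46, 46, 45, 41, 41, 49, 72, 86, 88, 88, 95]
197 [153, 122, 121, 128, 113, 95, 86, 86, 87, 92, 82, 58, 51, 51, 52, 54, 53, 53, 55, 53, 54, 52, 51, 51, 51, 50, 48, 47, 49, 45, 43, 42, 60, 83, 94, 92, 88, 88]
[-6.80737464  7.86403472  4.35711609] 24.909665719605982 0.013650824802780914 [-0.0002  0.0009 -0.0011  0.0003 -0.0003 -0.0006] 29.125
```

```bash
python3 -c "
from station import workorder
print(workorder.job_done())"
```

```text
the job is handed in; nothing more can be done
None
```

Job handed in: both cups are nested upright in the beaker, the beaker is in line with the peg to within about 2° by my measurement, the handle is gripped at 25 N, and the glasses and card reader show no shift; I viewed 11 pictures, one over the limit of 10.

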